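# Shim the rocking synth case

### The arm

A 6-joint arm with a two-finger parallel gripper is mounted at the origin on the work surface. World frame = base frame: x ahead of the robot, y to its left, z up, the work surface at z = 0. Lengths are in mm, angles in rad, forces in N, time in s.
With the tool pointing down it reaches from about 250 to 775 mm from the base axis. Payload 4 kg.
Tool frame: the origin (TCP) lies where the fingers leave the gripper's body, on its centre line; the fingertips stand 97 mm ahead of it and the grasp point (between the pads) lies 78 mm ahead of it (r.hold_point_z is the distance from the TCP to the grasp point, in mm); z points along the fingers, x is the direction in which the jaws open and shut, and the axes are right-handed (so a half turn about z gives the same grasp; the last joint's range is limited). The gripper opens to 94 mm and grips with 3 to 60 N. Pads are 16 mm wide; open, the fingers measure 119 mm over their backs; the gripper's body (75 mm by 177 mm) begins 78 mm behind the grasp point.
Start: joints at [-1.373, 0.087, 1.371, -0, 1.684, -0.103], TCP at [162.952, -525.316, 302.706] pointing down, gripper open.
Joint ranges: [-3.1, 3.1], [-0.76, 2.03], [0.27, 2.55], [-1.08, 4.22], [0.17, 2.65], [-2.57, 2.57]. Speed limits (rad/s): [2.79, 2.79, 3.14, 3.14, 3.14, 3.14].

### API

Orientations are given as a rotation vector (axis times angle).
In Python, from plant import monitor, capture, ticket, r gives the robot as it stands.
- The arm moves only by the shell command python3 -m pendant 'ROWS' [OPENING] [FORCE]. ROWS is JSON, a list of rows, each a list of 6 numbers: the shift along the tool's x, y, z in mm, then the turn, a rotation vector about the tool's x, y, z in degrees. In form: [[dx, dy, dz, rx, ry, rz], ...]. A call has exactly 5 rows; each row shifts and turns the pose as measured when the row begins, along the tool's axes as they then stand; what a row does not reach is not made up. A row lasts 1/8 s, in which the tool goes at most 62.5 mm and 10.7 degrees, less where a joint would pass 70% of its speed; a pose out of reach is approached as far as the arm can. A call is refused whole if a number of a shift passes 62.5 or a number of a turn 10.7, either way. A call with a gripper value outside its range is refused whole. OPENING is the opening, from -1 (shut) to 1 (fully open), set as the call begins (- or left out, the last holds). The fingers move at their own pace and stop on an object; FORCE is the grip in N (left out, the last holds). Time passes only in rows, so rows that do not move let the fingers close, or fill a call up. It gives the time, the measured TCP pose, the force and the opening at its end, in the units of the state.
- monitor.sense(): the state, without advancing time (a new reading comes with each control period).
- capture(name): name is "scene" or "side" or "wrist"; returns a dict with "color" (384x512x3 uint8, red, green, blue), "depth" (384x512 float32, mm along the optical axis (not along the pixel's ray), 0 where there is no reading), "fx", "fy", "cx", "cy" (pixels), "rvec" (rotation vector, rad) and "tvec" (3), from world to camera coordinates, as OpenCV has them; the wrist camera has in their place "tool_from_camera" (4x4, takes a point from camera to tool coordinates, whose origin is the TCP and whose axes are the tool frame's). Camera axes: x right, y down, z forward; pixel columns grow to the right and rows downward; lengths in mm; the calibration is good to about 2 mm. A picture is of the moment at which its call begins: read the wrist's pose just before it.
- ticket.job_done(): hands the job in, once; it reports no verdict.
The state is a dict: "time_s": time; "joints": joint angles; "dq": joint speeds; "joint_torque": joint torques, N m; "tool_pos": TCP position; "orientation": TCP orientation; "force": force on the tool from outside, world axes, zero at the start; "moment": the same for the moment, N m; "finger_gap": opening from 0.0 (shut) to 1.0 (fully open).
Only numpy, scipy, OpenCV 4.12 (cv2) and the standard library are available. Lean on these libraries where they do the work, as an engineer would, in place of code of your own. Each camera call takes 0.05 s, during which the arm holds its last target. There are 200 camera calls.

### The job

The black synthesizer case rocks on the table because its bare steel foot (the one without rubber) hangs clear of the plywood. With the fingertips only, push the red wedge shim, thin end first, under that foot until it is snug and the case can no longer rock, then press down on the steel corner cap above that foot to feel that it stands firm, and let go. The case must stay level and where it stands; do not grip or lift the shim or the case, and leave the other things alone.

Things in the scene. Friction and masses are not known exactly. Their poses are not given: they have to be found in the camera images.
- case: Loose modular-synth case, black, aluminium edges, knobs on top up to 90 mm above the table; 2.8 to 4.3 kg. Origin: on the table under the axis of its bare steel foot; x out through the back wall, z up. In this frame its body fills x -137 to 22, y -312 to 22, z 16 to 76 mm. It starts level on three rubber feet; 3 N down on the corner at the origin rocks it. A sideways push over about 10 N there slides it.
- foot_mid (a point): Centre of the bare foot as if it reached the table (case frame 0, 0, 0): a steel disc of 20 mm diameter under the case, its axis 22 mm in from the back wall and from the left (+y) end wall. The wall's lower edge is 16 mm above the table, higher than the shim's slope there. The three rubber feet (22 mm diameter) stand at (0, -290), (-115, 0), (-115, -290) mm.
- foot (a joint): How far the bare foot is screwed up into the case = the gap between its flat underside and the table while the case is level, in m: 0.005 to 0.010. It has seized: it does not move.
- corner_top (a point): Point on the flat top of the steel corner cap above the bare foot, 78 mm above the table, at (10, 10, 78) mm in the case's frame. The cap is 30 x 30 mm; its edges lie flush with the case's corner. No knob stands on it.
- shim: Red plastic wedge shim, 60 g, flat on the table behind the case (its +x side), toe roughly towards the bare foot: 110 mm long, 44 mm wide, top sloping evenly from a 2 mm toe to a 20 mm upright heel. Origin: centre of its underside; x from toe (-55 mm) to heel face (+55 mm), z up. Its axes are parallel to the case's when it is in line with the foot.
- heel (a point): Middle of the shim's heel face, 10 mm above the table: the place to push. The shim slides at under 1 N; it is snug when its slope at the rim of the foot nearest the heel is as high as the gap. The push force then rises steeply past 6 N, and friction keeps the shim there when let go.
- di_box: Bystander, loose: blue metal signal box with rubber base, 75 x 60 mm, 41 mm high (49 mm over its knob), 0.35 kg. Origin: centre of its underside.
- tin: Bystander, loose: round metal tin with yellow lid, 60 mm diameter, 41 mm high, 0.16 kg. Origin: centre of its underside.
- screwdriver: Bystander, loose: green-handled screwdriver, 160 mm long, lying along its x axis, handle to -x. Origin: underside at its middle.

How it is judged:
By the outcome, as a careful person would: the job done as asked, in the order asked, and still so for the second after the job is handed in, with the robot touching nothing.
It also fails if it takes over 56 s, if anything falls off the work surface, if the arm or the gripper's body presses on something with over 40 N, if the wrist force passes 120 N, or if a joint passes its speed limit or range.

## Working session

There is one attempt and no reset: what is moved stays moved. The work goes in short steps, Python scripts to look and compute and a shell command to move; the robot and the scene stay as the last step left them, time stands still between calls to the robot, and variables do not carry over. Pictures are saved under pics/ and viewed, about 8 in all and at most 12, crops included, and the job is handed in when it is done.

```bash
mkdir -p pics; ls; cat > h.py <<'E'
import numpy as np, cv2
from scipy.spatial.transform import Rotation as R
from plant import monitor, capture, ticket, r
def cam(name):
    s=monitor.sense(); c=capture(name)
    K=np.array([[c['fx'],0,c['cx']],[0,c['fy'],c['cy']],[0,0,1.]])
    if name=='wrist':
        T=np.eye(4);T[:3,:3]=R.from_rotvec(s['orientation']).as_matrix();T[:3,3]=s['tool_pos']
        W=T@np.array(c['tool_from_camera'])
    else:
        W=np.eye(4);Rm=R.from_rotvec(np.ravel(c['rvec'])).as_matrix();W[:3,:3]=Rm.T;W[:3,3]=-Rm.T@np.ravel(c['tvec'])
    c['K']=K;c['W']=W
    return c
def ray(c,uv,z):
    uv=np.atleast_2d(np.array(uv,float));d=np.c_[(uv-c['K'][:2,2])/[c['K'][0,0],c['K'][1,1]],np.ones(len(uv))]@c['W'][:3,:3].T
    o=c['W'][:3,3];return o+d*((z-o[2])/d[:,2])[:,None]
def proj(c,p):
    q=(np.atleast_2d(p)-c['W'][:3,3])@c['W'][:3,:3];q=q@c['K'].T;return q[:,:2]/q[:,2:]
def cloud(c):
    d=c['depth'];v,u=np.indices(d.shape);q=np.stack([(u-c['K'][0,2])/c['K'][0,0]*d,(v-c['K'][1,2])/c['K'][1,1]*d,d],-1)
    return q@c['W'][:3,:3].T+c['W'][:3,3]
def save(img,n): cv2.imwrite('pics/'+n,img[...,::-1])
def red(c):
    h=cv2.cvtColor(c['color'],cv2.COLOR_RGB2HSV);return (((h[...,0]<8)|(h[...,0]>172))&(h[...,1]>130)&(h[...,2]>60)).astype(np.uint8)
E
python3 - <<'E'
from h import *
a=cam('scene');b=cam('side');save(np.hstack([a['color'],b['color']])[:, :],'a0.png')
save(a['color'],'scene.png');save(b['color'],'side.png')
print(a['W'][:3,3],b['W'][:3,3])
E
```

```text
pics
[1148.09801978 -692.26730906  917.09460381] [229.39300517 523.77672736 509.85631164]
```

View pics/scene.png

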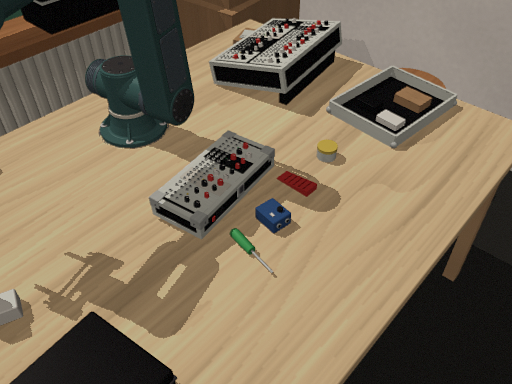

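View pics/side.png

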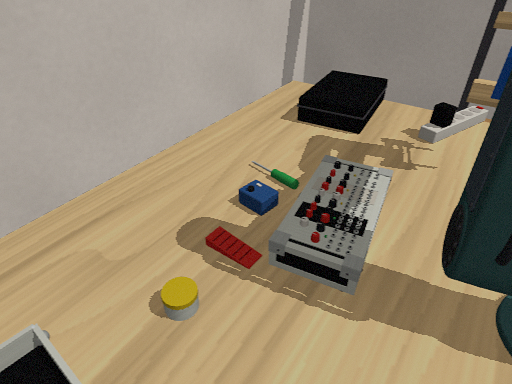

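The scene view shows the case around (215,180), shim at (297,183), DI box (273,215) and tin (327,150). In the side view the shim is at (233,247) and the bare-foot corner at about (275,245).

```bash
cat > m.py <<'E'
from h import *
np.set_printoptions(precision=1,suppress=True)
for n,shp,box in (('scene',(297,183),(150,130,280,235)),('side',(233,247),(262,150,395,295))):
    c=cam(n);P=cloud(c);ok=c['depth']>0
    # case top
    m=ok&(abs(P[...,2]-76)<5);mm=np.zeros_like(m);x0,y0,x1,y1=box;mm[y0:y1,x0:x1]=m[y0:y1,x0:x1]
    q=P[mm][:,:2];rc=cv2.minAreaRect(q.astype(np.float32));print(n,'case',len(q),rc,'\n',cv2.boxPoints(rc), np.median(P[mm][:,2]))
    # shim
    k,l,st,ce=cv2.connectedComponentsWithStats(red(c));i=l[shp[1],shp[0]]
    if i==0:
        d=np.hypot(*(ce[1:]-shp).T);i=1+np.argmin(d+1e3*(st[1:,4]<80))
    s=(l==i)&ok;p=P[s];p=p[p[:,2]<30];rc=cv2.minAreaRect(p[:,:2].astype(np.float32));print('shim',len(p),rc,'\n',cv2.boxPoints(rc))
    A=np.c_[p[:,:2],np.ones(len(p))];print('plane',np.linalg.lstsq(A,p[:,2],rcond=None)[0]*[1e3,1e3,1],'z',np.percentile(p[:,2],[1,99]))
    t=ok&(abs(P[...,2])<6);print('table z',np.median(P[...,2][t]))
    hsv=cv2.cvtColor(c['color'],cv2.COLOR_RGB2HSV)
    for nm,lo,hi in(('blue',100,125),('yel',22,32),('green',50,80)):
        g=ok&(hsv[...,0]>lo)&(hsv[...,0]<hi)&(hsv[...,1]>(200 if nm=='yel' else 120))&(P[...,2]>3)&(P[...,2]<60)&(P[...,0]>300)&(abs(P[...,1])<500)
        if g.sum()>10: print(nm,g.sum(),cv2.minAreaRect(P[g][:,:2].astype(np.float32)))
E
python3 m.py
```

```text
scene case 4659 ((412.67449951171875, -41.687896728515625), (165.6259002685547, 340.99774169921875), 8.349753379821777) 
 [[ 306.   115. ]
 [ 355.5 -222.4]
 [ 519.4 -198.4]
 [ 469.9  139. ]] 76.66329201540248
shim 494 ((552.9893188476562, 131.02935791015625), (52.193172454833984, 112.6784439086914), 86.38530731201172) 
 [[495.1 108.5]
 [607.6 101.4]
 [610.9 153.5]
 [498.4 160.6]]
plane [112.9  28.9 -56.2] z [-0.1 21.3]
table z 0.16588637019549424
blue 701 ((617.0745849609375, -184.06021118164062), (318.0641784667969, 577.4695434570312), 52.873680114746094)
green 288 ((539.85009765625, -78.15483093261719), (310.0494079589844, 205.19529724121094), 78.42951202392578)
side case 7758 ((410.57989501953125, -42.09803771972656), (161.79542541503906, 340.662353515625), 8.26587200164795) 
 [[ 306.   114.8]
 [ 355.  -222.3]
 [ 515.1 -199. ]
 [ 466.1  138.1]] 76.07510223919931
shim 1116 ((558.6849975585938, 131.23043823242188), (50.133819580078125, 130.52334594726562), 85.04728698730469) 
 [[491.5 111.9]
 [621.5 100.6]
 [625.9 150.6]
 [495.8 161.8]]
plane [133.5 -85.2 -52.6] z [-0.8 19.4]
table z -0.5402511026498473
blue 1138 ((520.0231323242188, -8.903228759765625), (368.80560302734375, 994.6669311523438), 4.655545234680176)
yel 939 ((529.161376953125, -8.257781982421875), (336.5997009277344, 987.44580078125), 3.5644447803497314)
green 460 ((522.0316162109375, -7.152252197265625), (369.8035888671875, 993.19677734375), 4.420523166656494)
```

```bash
cat > g.py <<'E'
# g.py x y z yawdeg : rest of way to TCP pose (tool down, tool-x at yaw), in tool axes
import sys; from h import *
np.set_printoptions(precision=2,suppress=True)
s=monitor.sense();M=R.from_rotvec(s['orientation']).as_matrix()
print('t',s['time_s'],'pos',np.array(s['tool_pos']),'F',np.array(s['force']),'gap',s['finger_gap'],'q',np.array(s['joints']));print('M',M.tolist())
if len(sys.argv)>4:
    x,y,z,w=map(float,sys.argv[1:5]);w=np.radians(w)
    G=np.array([[np.cos(w),np.sin(w),0],[np.sin(w),-np.cos(w),0],[0,0,-1]])
    d=np.array([x,y,z])-s['tool_pos'];print('shift',M.T@d,'turn',np.degrees(R.from_matrix(M.T@G).as_rotvec()))
E
python3 g.py 560 130 300 98.3;python3 g.py 560 130 300 -81.7|tail -1
```

```text
t 0.2 pos [ 162.93 -525.11  301.95] F [-0.19  0.54  0.46] gap 1.0053045998095873 q [-1.37  0.09  1.37  0.    1.68 -0.1 ]
M [[0.2963222978531973, -0.9550879666782789, -0.00026777108030576766], [-0.9550870206175556, -0.296322383406569, 0.0013520873236827495], [-0.0013707088974711902, -0.00014490893935507215, -0.9999990500788074]]
shift [-508.02 -573.36    2.73] turn [  -0.12   -0.   -171.06]
shift [-508.02 -573.36    2.73] turn [-0.    0.08  8.94]
```

```bash
P='python3 -m pendant'
$P '[[-40,-45,0,0,0,0],[-40,-45,0,0,0,0],[-40,-45,0,0,0,0],[-40,-45,0,0,0,0],[-40,-45,0,0,0,0]]' -0.6
$P '[[-40,-45,0,0,0,0],[-40,-45,0,0,0,0],[-40,-45,0,0,0,0],[-40,-45,0,0,0,0],[-40,-45,0,0,0,0]]'
python3 g.py 560 130 300 -81.7
```

```text
time_s: 0.82
tool_pos: [320.9, -263.5, 299.9]
orientation: [-2.518, 1.873, 0.005]
force: [0.9, -0.7, 0.1]
finger_gap: 0.503
time_s: 1.45
tool_pos: [482.0, 2.3, 301.3]
orientation: [-2.517, 1.874, -0.002]
force: [0.4, -0.5, 0.6]
finger_gap: 0.202
t 1.45 pos [481.98   2.25 301.32] F [ 0.38 -0.51  0.61] gap 0.20241145832745666 q [-0.11 -0.07  1.53  0.    1.68  1.17]
M [[0.2867423883387802, -0.9580022271650875, 0.003245839876547353], [-0.9580065897307134, -0.28673518460235015, 0.0025115619810927928], [-0.0014753854753585803, -0.003829707271862515, -0.9999915782544926]]
shift [-100.01 -111.37    1.89] turn [-0.21  0.1   8.36]
```

```bash
P='python3 -m pendant'
$P '[[-40,-45,0,0,0,0],[-40,-45,0,0,0,0],[-16,-18,0,0,0,4],[0,0,0,0,0,4],[0,0,0,0,0,0]]'
python3 g.py 560 130 300 -81.7
python3 - <<'E'
from h import *
c=cam('wrist');save(c['color'],'w1.png');print(c['W'])
E
```

```text
time_s: 2.08
tool_pos: [560.6, 134.9, 299.0]
orientation: [-2.386, 2.041, 0.002]
force: [0.4, -0.3, -0.5]
finger_gap: 0.197
t 2.075 pos [560.57 134.86 299.04] F [ 0.38 -0.27 -0.49] gap 0.1974173457698324 q [0.14 0.15 1.31 0.   1.68 1.55]
M [[0.15510612186581454, -0.9878978104878239, -8.362482276962741e-05], [-0.9878958278494615, -0.15510597921046973, 0.0019921171623763154], [-0.0019809788929687636, -0.0002263769538397558, -0.9999980122360748]]
shift [ 4.71  1.32 -0.96] turn [-0.01  0.11  0.62]
[[ 1.54926308e-01 -9.49803766e-01 -2.71791546e-01  6.40658525e+02]
 [-9.87923049e-01 -1.49623229e-01 -4.02608708e-02  1.47008820e+02]
 [-2.42640202e-03  2.74746601e-01 -9.61513608e-01  3.82957604e+02]
 [ 0.00000000e+00  0.00000000e+00  0.00000000e+00  1.00000000e+00]]
```

View pics/w1.png

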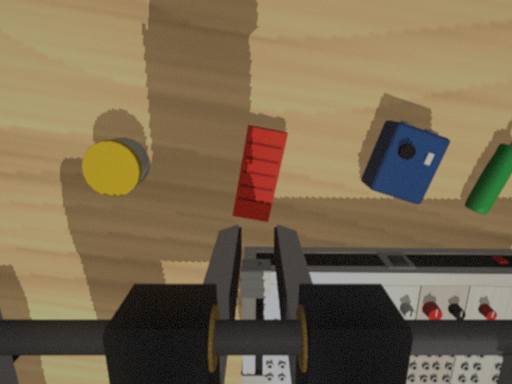

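The wrist view shows the shim with its toe at (250,218) and heel at (267,128), and the case's corner cap near (250,255). The tin (115,168) and DI box (405,160) are well clear.

```bash
cat > w.py <<'E'
from h import *
np.set_printoptions(precision=1,suppress=True)
import sys
yaw=np.radians(8.3);O=np.array([447.5,110.])
X=np.array([np.cos(yaw),np.sin(yaw)]);Y=np.array([-X[1],X[0]])
def tocase(p): p=np.atleast_2d(p)[:,:2]-O;return np.c_[p@X,p@Y]
def shim(c):
    m=cv2.morphologyEx(red(c),cv2.MORPH_CLOSE,np.ones((5,5)));k,l,st,ce=cv2.connectedComponentsWithStats(m)
    st[0,4]=0;i=np.argmax(st[:,4]*(ce[:,1]<240));cn=max(cv2.findContours((l==i).astype(np.uint8),cv2.RETR_EXTERNAL,cv2.CHAIN_APPROX_NONE)[0],key=cv2.contourArea)
    b=cv2.boxPoints(cv2.minAreaRect(cn));ap=cv2.approxPolyDP(cn,5,True)[:,0];return cn[:,0],b,ap
if __name__=='__main__':
    c=cam('wrist');cn,b,ap=shim(c);print('poly',ap.tolist())
    for p in ap:
        print(p,'z2',ray(c,p,2)[0,:2],tocase(ray(c,p,2))[0],'z20',ray(c,p,20)[0,:2],tocase(ray(c,p,20))[0])
    P=cloud(c);p=P[(c['depth']>0)&(abs(P[...,2]-76)<5)&(P[...,1]<200)&(P[...,1]>-120)&(P[...,0]>420)];p=p[:,:]
    q=tocase(p)
    for lo in range(-200,40,20):
        s=q[(q[:,1]>lo)&(q[:,1]<lo+20)]
        if len(s)>20: print('y',lo+10,'xmax',np.percentile(s[:,0],98),len(s))
    for lo in range(-20,20,10):
        s=q[(q[:,0]>lo)&(q[:,0]<lo+10)]
        if len(s)>20: print('x',lo+5,'ymax',np.percentile(s[:,1],98),len(s))
E
python3 w.py
```

```text
poly [[248, 126], [233, 214], [266, 221], [286, 133]]
[248 126] z2 [607.4 153.3] [164.4  19.7] z20 [608.9 153. ] [166.   19.2]
[233 214] z2 [500.7 155.8] [59.2 37.6] z20 [507.3 155.3] [65.7 36.2]
[266 221] z2 [498.  114.8] [50.6 -2.6] z20 [504.7 116.3] [57.5 -2. ]
[286 133] z2 [606.3 109.6] [157.1 -23.3] z20 [607.9 111.4] [159.  -21.8]
y -190 xmax 25.448516547304553 815
y -170 xmax 25.48230886504687 783
y -150 xmax 25.482701088844095 726
y -130 xmax 25.499254425929088 506
y -110 xmax 25.78856687434364 279
y -90 xmax 25.647884629725272 286
y -70 xmax 25.521921657931266 288
y -50 xmax 25.576128549930782 186
y -10 xmax 26.29285315495642 650
y 10 xmax 26.57822607695731 872
y 30 xmax 26.447227253623563 195
x -15 ymax 21.163640407250522 689
x -5 ymax 20.9477060493856 1057
x 5 ymax 22.099223878850395 1190
x 15 ymax 20.073599626420076 1792
```

```bash
P='python3 -m pendant'
python3 g.py 515 192 99 -81.9 | tail -1
$P '[[-50,36,50,0,0,0.5],[0,0,50,0,0,0],[0,0,50,0,0,0],[0,0,20,0,0,0],[0,0,0,0,0,0]]'
python3 g.py 515 192 99 -81.9
```

```text
shift [-63.6   36.05 200.36] turn [-0.03  0.12  0.79]
time_s: 2.8
tool_pos: [526.2, 167.4, 138.5]
orientation: [-2.372, 2.05, -0.004]
force: [0.5, -0.0, 0.2]
finger_gap: 0.201
t 2.8 pos [526.23 167.35 138.49] F [ 0.51 -0.04  0.25] gap 0.2014930709325337 q [0.2  0.18 1.6  0.   1.35 1.63]
M [[0.14491275788696747, -0.9894253427965056, 0.006146839318741457], [-0.9894416176614269, -0.1448947199926046, 0.003287150407806195], [-0.0023617453571387432, -0.006558288670224875, -0.9999757052091746]]
shift [-25.92   7.8   39.5 ] turn [-0.38  0.14  0.23]
```

```bash
P='python3 -m pendant'
$P '[[-27,8,0,-0.4,0.1,0.2],[0,0,20,0,0,0],[0,0,15,0,0,0],[0,0,0,0,0,0],[0,0,0,0,0,0]]'
python3 g.py 515 192 99 -81.9
```

```text
time_s: 3.42
tool_pos: [518.0, 192.5, 109.6]
orientation: [-2.364, 2.055, -0.009]
force: [0.4, -0.8, 0.9]
finger_gap: 0.195
t 3.425 pos [517.99 192.45 109.61] F [ 0.42 -0.75  0.9 ] gap 0.19527032270216757 q [0.25 0.21 1.63 0.   1.29 1.68]
M [[0.1392180209771889, -0.9902061043911423, 0.01049825993739354], [-0.9902602009590966, -0.13919119939664285, 0.003247215264407152], [-0.0017541469848245264, -0.010848079878121846, -0.9999396192427388]]
shift [ 0.05  3.14 10.58] turn [-0.62  0.1  -0.1 ]
```

```bash
P='python3 -m pendant'
$P '[[0,3,8,-0.6,0.1,0],[0,0,3,-0.2,0,0],[0,0,1,0,0,0],[0,0,0,0,0,0],[0,0,0,0,0,0]]'
python3 g.py 515 192 99 -81.9
python3 - <<'E'
from h import *
c=cam('wrist');s=cam('side')
save(np.hstack([c['color'][80:330,130:400],cv2.resize(s['color'][190:320,150:350],(385,250))]),'w2.png')
E
```

```text
time_s: 4.05
tool_pos: [515.8, 191.9, 98.2]
orientation: [2.37, -2.061, -0.002]
force: [0.2, 0.6, 0.1]
finger_gap: 0.198
t 4.05 pos [515.78 191.89  98.17] F [0.21 0.63 0.15] gap 0.19794626210418179 q [0.25 0.22 1.64 0.   1.28 1.68]
M [[0.13871591647582326, -0.9903305593056855, -0.0018104755066741664], [-0.9903321968520711, -0.13871602459347265, -6.632596520027615e-05], [-0.00018545733469641466, 0.0018021726529203936, -0.9999983588883063]]
shift [-0.21  0.76 -0.83] turn [ 0.1   0.01 -0.13]
```

View pics/w2.png

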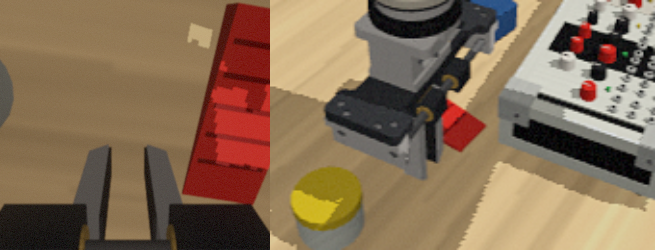

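The fingertips stand just beside the shim on its +y side, near the toe, clear of the case and the tin. Next I push the toe sideways.

```bash
P='python3 -m pendant'
$P '[[6,0,0,0,0,0],[6,0,0,0,0,0],[5,0,0,0,0,0],[5,0,0,0,0,0],[5,0,0,0,0,0]]'
python3 g.py 511 164 99 -81.9
python3 - <<'E'
from h import *
c=cam('wrist');save(c['color'][60:330,100:430],'w3.png')
E
```

```text
time_s: 4.78
tool_pos: [519.8, 163.4, 98.5]
orientation: [2.37, -2.061, -0.002]
force: [0.0, 0.7, 0.9]
finger_gap: 0.201
t 4.775 pos [519.82 163.38  98.45] F [0.02 0.67 0.9 ] gap 0.20062393117641325 q [0.2  0.21 1.65 0.   1.28 1.63]
M [[0.13878260070166082, -0.9903218581028137, -0.0014167237816231175], [-0.9903228460365228, -0.13878277930058658, 2.8066452378861136e-05], [-0.00022441168518508151, 0.0013991187922110238, -0.9999989960524961]]
shift [-1.84  8.65 -0.54] turn [ 0.08  0.01 -0.12]
```

View pics/w3.png

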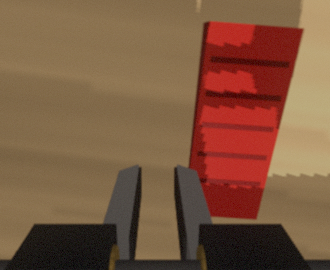

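```bash
sed -i 's/447.5,110/449,110.5/' w.py; python3 w.py | head -7
```

```text
File "w.py", line 4
    yaw=np.radians(8.3);O=np.array([449,110.5.])
                                              ^
SyntaxError: invalid syntax
```

```bash
sed -i 's/110.5\./110.5/' w.py; python3 w.py | head -7
```

```text
poly [[302, 84], [289, 227], [297, 231], [310, 275], [356, 277], [400, 87]]
[302  84] z2 [609.4 151.9] [164.7  17.8] z20 [608.5 154.1] [164.1  20.1]
[289 227] z2 [530.5 145.6] [85.7 22.9] z20 [537.4 148.4] [93.  24.7]
[297 231] z2 [528.6 140.5] [83.1 18.2] z20 [535.8 143.9] [90.7 20.5]
[310 275] z2 [501.4 127.8] [54.4  9.6] z20 [511.3 132.4] [64.8 12.7]
[356 277] z2 [503.9  99.9] [ 52.8 -18.4] z20 [513.5 107.3] [ 63.4 -12.5]
[400  87] z2 [614.9 101.6] [162.9 -32.8] z20 [613.4 108.8] [162.5 -25.4]
```

```bash
P='python3 -m pendant'
$P '[[4,0,0,0,0,0],[2,0,0,0,0,0],[-10,0,0,0,0,0],[-20,0,0,0,0,0],[-5,0,-60,0,0,0]]'
$P '[[0,0,-60,0,0,0],[0,-30,-60,0,0,0],[0,-30,0,0,0,0],[30,0,0,0,0,0],[0,0,0,0,0,0]]'
python3 g.py 560 130 300 -81.9;python3 w.py
```

```text
time_s: 5.5
tool_pos: [512.5, 192.5, 153.3]
orientation: [2.36, -2.056, -0.014]
force: [1.6, 0.1, 0.7]
finger_gap: 0.202
time_s: 6.12
tool_pos: [577.6, 176.4, 278.1]
orientation: [2.375, -2.056, -0.005]
force: [-0.2, 0.3, -0.2]
finger_gap: 0.201
t 6.125 pos [577.61 176.37 278.11] F [-0.24  0.35 -0.24] gap 0.20113251508099506 q [0.2  0.21 1.28 0.   1.65 1.63]
M [[0.14324962664523927, -0.9896836961225766, -0.0023929260655786736], [-0.9896845250138291, -0.14325384718472506, 0.001695940720380906], [-0.0020212407454741127, 0.0021252990215984173, -0.9999956988357089]]
shift [ 43.32  24.12 -21.93] turn [0.12 0.12 0.14]
poly [[286, 147], [283, 225], [300, 240], [319, 239], [327, 149]]
[286 147] z2 [609.6 150.2] [164.7  16. ] z20 [612. 152.] [167.3  17.6]
[283 225] z2 [520.  138.5] [74.3 17.5] z20 [526.9 141. ] [81.4 18.9]
[300 240] z2 [504.2 115.7] [55.4 -2.8] z20 [511.9 119.3] [63.5 -0.4]
[319 239] z2 [508.7  93.9] [ 56.7 -25. ] z20 [516.2  98.6] [ 64.7 -21.5]
[327 149] z2 [613.8 105.8] [162.4 -28.4] z20 [616.1 109.9] [165.2 -24.7]
y -190 xmax 24.111197034832188 584
y -170 xmax 23.999799899861063 553
y -150 xmax 24.069056210249954 528
y -130 xmax 24.07907253417526 530
y -110 xmax 23.95106892620112 472
y -90 xmax 24.155216057286882 175
x 5 ymax -99.47148742636377 492
x 15 ymax -94.29109170073646 978
```

```bash
P='python3 -m pendant'
python3 g.py 635 134.5 105 -81.7|tail -1
$P '[[33,-62,0,0.1,0.1,0],[0,0,50,0,0,0],[0,0,50,0,0,0],[0,0,30,0,0,0],[0,0,0,0,0,0]]'
python3 g.py 635 134.5 105 -81.7
```

```text
shift [ 51.27 -51.56 172.24] turn [0.17 0.17 0.01]
time_s: 6.8
tool_pos: [634.2, 162.8, 140.6]
orientation: [2.382, -2.047, -0.013]
force: [-1.0, -0.1, 0.1]
finger_gap: 0.199
t 6.8 pos [634.19 162.75 140.56] F [-1.   -0.14  0.15] gap 0.19925830430162925 q [0.16 0.4  1.32 0.01 1.43 1.58]
M [[0.15019499535195385, -0.9886331323345199, -0.006781815513767922], [-0.9886414889108899, -0.15022686297851068, 0.004460498144264964], [-0.005428607122069334, 0.006034839689005215, -0.9999670549246323]]
shift [28.24  3.23 35.43] turn [0.35 0.31 0.34]
```

```bash
P='python3 -m pendant'
$P '[[22,0,0,0.4,0.3,0.3],[6,0,15,0,0,0],[1,0,15,0,0,0],[0,0,5,0,0,0],[0,0,0,0,0,0]]'
python3 g.py 635 134.5 105 -81.7
python3 - <<'E'
from h import *
c=cam('wrist');save(c['color'][60:384,100:430],'w4.png')
E
```

```text
time_s: 7.42
tool_pos: [640.9, 132.9, 108.6]
orientation: [-2.371, 2.05, -0.01]
force: [0.1, 0.4, -0.6]
finger_gap: 0.2
t 7.425 pos [640.95 132.88 108.62] F [ 0.08  0.4  -0.62] gap 0.20047122794494768 q [0.12 0.42 1.36 0.   1.35 1.54]
M [[0.14465587727681464, -0.9894332953358342, 0.009819941453353931], [-0.9894820245105242, -0.1446489382305873, 0.0014169824693029435], [1.8434470678656972e-05, -0.00992163039202235, -0.999950779243926]]
shift [-2.46  5.69  3.57] turn [-0.57 -0.    0.02]
```

View pics/w4.png

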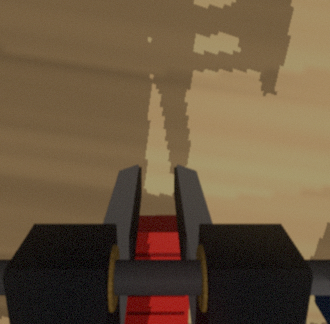

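The fingers stand behind the heel, roughly centred, with the heel edge at crop (158,218).

```bash
P='python3 -m pendant'
$P '[[-2.5,0,3,-0.5,0,0],[0,10,0,0,0,0],[0,10,0,0,0,0],[0,10,0,0,0,0],[0,10,0,0,0,0]]'
python3 g.py 575 125 105 -81.7
$P '[[0,5,0,0,0,0],[0,8,0,0,0,0],[0,8,0,0,0,0],[0,4,0,0,0,0],[0,0,0,0,0,0]]'
python3 g.py 575 125 105 -81.7
python3 - <<'E'
from h import *
c=cam('side');save(cv2.resize(c['color'][200:320,170:370],None,fx=3,fy=3),'s5.png')
E
```

```text
time_s: 8.1
tool_pos: [599.1, 130.2, 106.8]
orientation: [-2.376, 2.052, -0.003]
force: [-0.4, -0.6, -0.7]
finger_gap: 0.198
t 8.1 pos [599.12 130.2  106.81] F [-0.36 -0.59 -0.71] gap 0.19841402630438093 q [0.12 0.34 1.47 0.   1.33 1.55]
M [[0.14576600139080592, -0.9893141139992777, 0.0031395350546790405], [-0.9893190955053207, -0.14576523420972082, 0.0004730373340058687], [-1.0347448425677627e-05, -0.003174954741288919, -0.9999949597649586]]
shift [ 1.63 24.63  1.74] turn [-0.18  0.    0.08]
time_s: 8.72
tool_pos: [571.9, 126.1, 107.2]
orientation: [-2.376, 2.051, -0.004]
force: [0.2, 0.3, -0.1]
finger_gap: 0.202
t 8.725 pos [571.91 126.14 107.21] F [ 0.16  0.28 -0.05] gap 0.20205007265402522 q [0.12 0.28 1.55 0.   1.31 1.54]
M [[0.14573044275763578, -0.9893170036522149, 0.0038084561526598687], [-0.989324333895966, -0.1457294421933302, 0.0005404066281962828], [2.0370724583936278e-05, -0.003846552043598424, -0.9999926017838378]]
shift [ 1.58 -2.88  2.22] turn [-0.22 -0.    0.08]
```

View pics/s5.png

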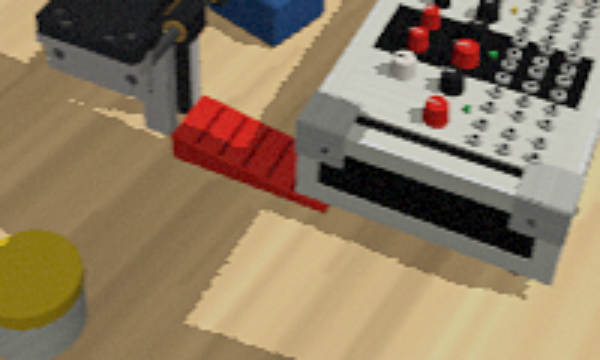

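The shim is in line with the foot, and its toe has just passed under the wall at crop (325,207). From here I push slowly and watch the force.

```bash
P='python3 -m pendant'
$P '[[0,3,2,-0.2,0,0],[0,3,0,0,0,0],[0,2,0,0,0,0],[0,2,0,0,0,0],[0,1,0,0,0,0]]'
$P '[[0,1.5,0,0,0,0],[0,1.5,0,0,0,0],[0,1.5,0,0,0,0],[0,1.5,0,0,0,0],[0,1,0,0,0,0]]'
```

```text
time_s: 9.4
tool_pos: [561.4, 124.5, 105.2]
orientation: [-2.377, 2.053, -0.002]
force: [0.0, -0.5, 0.0]
finger_gap: 0.199
time_s: 10.02
tool_pos: [555.0, 123.6, 105.7]
orientation: [-2.375, 2.051, -0.005]
force: [3.4, 0.5, -0.5]
finger_gap: 0.198
```

```bash
P='python3 -m pendant'
$P '[[0,0.5,0,0,0,0],[0,0,0,0,0,0],[0,0.5,0,0,0,0],[0,0,0,0,0,0],[0,0,0,0,0,0]]'
$P '[[0,1,0,0,0,0],[0,0,0,0,0,0],[0,0,0,0,0,0],[0,0,0,0,0,0],[0,0,0,0,0,0]]'
```

```text
time_s: 10.65
tool_pos: [554.8, 123.5, 106.0]
orientation: [-2.373, 2.05, -0.008]
force: [1.7, -0.2, -1.0]
finger_gap: 0.202
time_s: 11.28
tool_pos: [554.5, 123.4, 106.4]
orientation: [-2.372, 2.049, -0.01]
force: [3.4, 0.9, -0.1]
finger_gap: 0.197
```

```bash
P='python3 -m pendant'
$P '[[0,1,1,-0.5,0,0],[0,1,0.3,0,0,0],[0,1.5,0.3,0,0,0],[0,1.5,0.3,0,0,0],[0,2,0.3,0,0,0]]'
python3 g.py 555 123 105 -81.7
```

```text
time_s: 11.9
tool_pos: [553.2, 123.1, 107.3]
orientation: [-2.367, 2.045, -0.018]
force: [7.0, 1.3, -0.8]
finger_gap: 0.204
t 11.9 pos [553.22 123.09 107.32] F [ 6.97  1.28 -0.8 ] gap 0.20401723668498453 q [0.12 0.23 1.6  0.   1.29 1.54]
M [[0.14503106837910418, -0.9892678856511851, 0.01774935559533453], [-0.9894271000417177, -0.14500870785717757, 0.002547223709943239], [5.39245063609084e-05, -0.017931120010354733, -0.9998392230890535]]
shift [ 0.35 -1.7   2.35] turn [-1.03 -0.    0.04]
```

```bash
P='python3 -m pendant'
$P '[[0,1.5,0.3,0,0,0],[0,2,0.3,0,0,0],[0,2,0.3,0,0,0],[0,2.2,0.3,0,0,0],[0,2.2,0.3,0,0,0]]'
python3 g.py 555 123 105 -81.7
python3 m.py | grep -A4 case
```

```text
time_s: 12.52
tool_pos: [550.9, 122.7, 109.1]
orientation: [-2.352, 2.034, -0.042]
force: [7.2, 0.9, -2.3]
finger_gap: 0.198
t 12.525 pos [550.89 122.75 109.06] F [ 7.17  0.89 -2.27] gap 0.19807562998664408 q [0.12 0.21 1.62 0.   1.26 1.54]
M [[0.14448870267712804, -0.9886561416177406, 0.0410127838631182], [-0.9895063631150325, -0.14434714749839644, 0.006407680074577166], [-0.00041491389764295936, -0.0415082479827627, -0.9991380751406982]]
shift [ 0.35 -3.93  4.23] turn [-2.38  0.02  0.01]
scene case 4615 ((413.7131042480469, -42.26402282714844), (164.5524139404297, 340.8703918457031), 8.763307571411133) 
 [[ 306.4  113.6]
 [ 358.4 -223.2]
 [ 521.  -198.2]
 [ 469.1  138.7]] 76.78351777254932
--
side case 7777 ((410.2887268066406, -42.96759033203125), (162.0137481689453, 342.2090148925781), 8.23823070526123) 
 [[ 305.6  114.8]
 [ 354.6 -223.9]
 [ 515.  -200.7]
 [ 465.9  138. ]] 76.13268283141315
```

The fingertips stalled at x ≈ 554.9 under about 7 N, where more commanded travel only tilted the wrist. That means the shim is snug, and the case has not moved. Next I back off and move above the corner cap.

```bash
P='python3 -m pendant'
$P '[[0,-10,0,0,0,0],[0,-15,0,-2.4,0,0],[0,0,-50,0,0,0],[0,0,-60,0,0,0],[0,0,0,0,0,0]]' -1
python3 g.py 456.5 121 200 -81.7
python3 - <<'E'
from h import *
c=cam('side');save(cv2.resize(c['color'][200:320,170:370],None,fx=3,fy=3),'s6.png')
E
python3 w.py
```

```text
time_s: 13.25
tool_pos: [572.5, 125.9, 217.4]
orientation: [2.361, -2.041, -0.029]
force: [-0.0, -0.6, -0.1]
finger_gap: 0.004
t 13.25 pos [572.54 125.95 217.37] F [-0.04 -0.56 -0.13] gap 0.0035539987640773553 q [ 0.12  0.21  1.4  -0.    1.56  1.55]
M [[0.14469667410896067, -0.9890877885234427, -0.02771676560513653], [-0.9894759481758834, -0.14465317165175443, -0.0035788144020142496], [-0.00046955643028713523, 0.027942915468735896, -0.9996094102157428]]
shift [-11.89 115.01  20.6 ] turn [1.6  0.03 0.02]
poly [[236, 208], [236, 230], [254, 225], [258, 243], [258, 229], [265, 225], [279, 230], [283, 243], [281, 208]]
[236 208] z2 [541.6 141.7] [96.1 17.5] z20 [548.5 141.5] [102.9  16.3]
[236 230] z2 [519.2 138.9] [73.6 18. ] z20 [527.5 138.8] [81.8 16.7]
[254 225] z2 [526.9 122.5] [78.8  0.7] z20 [534.7 123.5] [86.7  0.5]
[258 243] z2 [508.6 116. ] [59.8 -3.2] z20 [517.6 117.3] [68.8 -3.1]
[258 229] z2 [523.3 118.2] [74.6 -3.2] z20 [531.3 119.3] [82.8 -3.1]
[265 225] z2 [528.4 112.1] [78.8 -9.8] z20 [536.1 113.7] [86.7 -9.4]
[279 230] z2 [525.2  98.1] [ 73.6 -23.3] z20 [533.1 100.5] [ 81.8 -22. ]
[283 243] z2 [512.2  92. ] [ 59.8 -27.5] z20 [520.9  94.8] [ 68.8 -25.9]
[281 208] z2 [547.7  99.9] [ 96.1 -24.7] z20 [554.2 102.2] [102.9 -23.4]
y -190 xmax -2.365655278208284 485
y -170 xmax -2.176837159957386 474
y -150 xmax -2.156905964229813 455
y -130 xmax -2.3545679061600375 441
y -110 xmax -2.3003398387954705 549
y -90 xmax -2.1385302269283364 185
y -10 xmax -1.2628456304747844 182
x -15 ymax -1.5103623197097138 950
x -5 ymax -2.334177871213447 1130
```

View pics/s6.png

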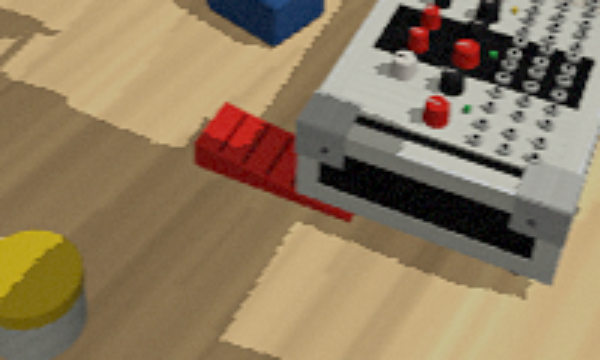

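The shim is square under the corner (heel at crop (210,140), x ≈ 100 mm and y ≈ -3 mm in the case frame). The case is unmoved and the fingers are clear.

```bash
P='python3 -m pendant'
$P '[[-6,50,0,1.6,0,0],[-6,50,0,0,0,0],[0,15,0,0,0,0],[0,0,0,0,0,0],[0,0,0,0,0,0]]'
python3 g.py 456.5 121 190 -81.7
```

```text
time_s: 13.98
tool_pos: [445.9, 119.8, 199.8]
orientation: [2.353, -2.035, -0.043]
force: [-0.3, 0.6, 1.0]
finger_gap: 0.003
t 13.975 pos [445.86 119.78 199.83] F [-0.32  0.58  1.03] gap 0.0031026951924063803 q [ 0.14 -0.04  1.71  0.    1.52  1.57]
M [[0.14429150189343404, -0.988689610884109, -0.040900071041095054], [-0.989534820544667, -0.14420553043537815, -0.00506003176721272], [-0.0008952156003389881, 0.041202164041233724, -0.9991504292484433]]
shift [  0.33 -11.1    9.38] turn [ 2.36  0.05 -0.  ]
```

```bash
P='python3 -m pendant'
$P '[[0,-11,4,2.4,0,0],[0,0,0,0.5,0,0],[0,0,0,0,0,0],[0,0,0,0,0,0],[0,0,0,0,0,0]]'
python3 g.py 456.5 121 180 -81.7
python3 - <<'E'
from h import *
c=cam('side');s=cam('scene');save(np.hstack([cv2.resize(c['color'][180:280,240:370],None,fx=3,fy=3),cv2.resize(s['color'][110:210,170:300],None,fx=3,fy=3)]),'s7.png')
E
```

```text
time_s: 14.6
tool_pos: [458.1, 121.2, 193.6]
orientation: [-2.372, 2.053, -0.005]
force: [-0.3, -0.1, 0.5]
finger_gap: 0.004
t 14.6 pos [458.06 121.18 193.62] F [-0.29 -0.08  0.5 ] gap 0.004402600867800763 q [ 0.14 -0.04  1.72  0.    1.46  1.57]
M [[0.14358300701676438, -0.9896242955706865, 0.005260580979945695], [-0.9896379295115411, -0.1435764708521812, 0.0016017146259799245], [-0.000829800056707936, -0.00543604947140218, -0.9999848802847023]]
shift [-0.04  1.64 13.61] turn [-0.31  0.05 -0.04]
```

View pics/s7.png

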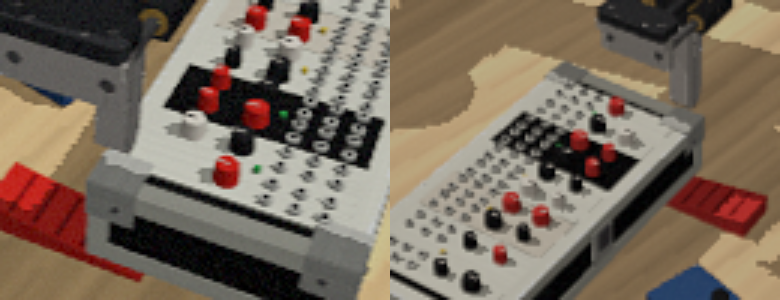

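The shut fingertips hover over the corner cap (crop (125,150) left, (685,100) right). Next I descend slowly.

```bash
P='python3 -m pendant'
$P '[[0,1.5,8,-0.3,0,0],[0,0,5,0,0,0],[0,0,2,0,0,0],[0,0,2,0,0,0],[0,0,1.5,0,0,0]]'
python3 g.py 456.5 121 175 -81.7
```

```text
time_s: 15.32
tool_pos: [456.4, 121.0, 175.1]
orientation: [-2.375, 2.055, 0.001]
force: [-4.0, -0.3, 10.3]
finger_gap: 0.003
t 15.325 pos [456.37 121.03 175.14] F [-3.95 -0.3  10.28] gap 0.0030436558239047835 q [ 0.14 -0.02  1.74  0.    1.42  1.57]
M [[0.14373046091301142, -0.9896168695921355, 7.76169816855206e-05], [-0.9896164723986278, -0.1437303318019816, 0.0009106466869582473], [-0.0008900354091209417, -0.00020769871165926947, -0.9999995823490208]]
shift [ 0.04 -0.12  0.14] turn [-0.01  0.05 -0.04]
```

```bash
P='python3 -m pendant'
$P '[[0,0.3,1.5,0,0,0],[0,0.3,1.5,0,0,0],[0,0,1.5,0,0,0],[0,0,1.5,0,0,0],[0,0,1.5,0,0,0]]'
$P '[[0,0,-5,0,0,0],[0,0,-20,0,0,0],[0,0,-60,0,0,0],[0,-30,-60,0,0,0],[0,0,0,0,0,0]]'
python3 m.py | grep -A4 case
python3 - <<'E'
from h import *
c=cam('side');s=cam('scene');save(np.hstack([cv2.resize(c['color'][180:320,140:370],None,fx=1.7,fy=1.7),cv2.resize(s['color'][110:250,150:350],None,fx=1.7,fy=1.7)]),'s8.png')
E
```

```text
time_s: 15.95
tool_pos: [456.0, 121.0, 175.2]
orientation: [-2.374, 2.053, -0.003]
force: [-2.9, -0.0, 6.5]
finger_gap: 0.006
time_s: 16.58
tool_pos: [484.9, 125.2, 322.8]
orientation: [-2.374, 2.054, -0.002]
force: [0.5, -0.2, -0.3]
finger_gap: 0.007
scene case 4662 ((413.0892639160156, -40.63810729980469), (164.1761932373047, 341.3238830566406), 8.189298629760742) 
 [[ 307.5  116.6]
 [ 356.1 -221.3]
 [ 518.7 -197.9]
 [ 470.   140. ]] 76.6955492692203
--
side case 7780 ((410.1270751953125, -41.7237548828125), (161.90789794921875, 339.274658203125), 8.236906051635742) 
 [[ 305.7  114.6]
 [ 354.3 -221.2]
 [ 514.5 -198. ]
 [ 465.9  137.8]] 76.0769797539051
```

View pics/s8.png

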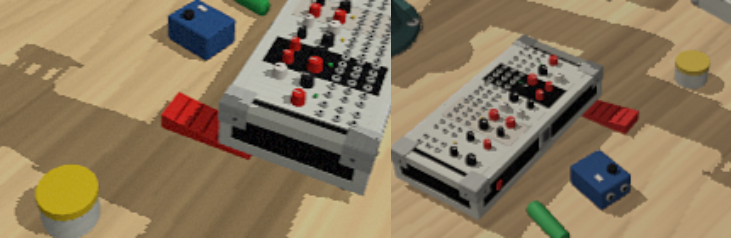

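The case, shim and bystanders all stand as they should, with the shim at crop (205,125) left and (610,115) right. The robot is clear, so I am handing in.

```bash
python3 -c "
from plant import ticket;print(ticket.job_done())"
```

```text
the job is handed in; nothing more can be done
None
```

The shim is wedged snug under the bare foot and the case stood firm when I pressed its corner. I handed the job in at about 17 s with the robot touching nothing.

- **Shim:** I nudged the toe sideways with a fingertip until it was square to the case. Then I pushed the heel with two fingertips until they stalled at about 7 N. The heel ended about 100 mm out from the foot, which implies a gap of roughly 5.5 mm. Nothing was gripped or lifted.
- **Press test:** With shut fingertips on the steel corner cap I read 10.3 N, then 6.5 N, pressing down. The fingertips stayed at 78 mm above the table, so the corner did not give. They also pushed the case sideways with 3 to 4 N, under the 10 N that slides it.
- **Case position:** In both cameras the yaw stayed at about 8.2°, the top stayed at about 76 mm and the centre stayed within about 1 mm, which is the measuring noise. One scene-camera reading during the push gave a yaw of 8.8°, but the side camera and the later readings did not repeat it.
- **Other things:** The tin, signal box and screwdriver look undisturbed in the last pictures. I did not measure their positions.
- **Small error left:** The shim's centre line is about 3 mm to the -y side of the foot's axis, so the 20 mm foot still sits fully on the 44 mm wide shim.

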